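# Carry the seed samples over to the other tray in their order

## Robot

A 7-joint arm with a two-finger parallel gripper is mounted at the origin on the work surface. World frame = base frame: x ahead of the robot, y to its left, z up, the work surface at z = 0. Lengths are in m, angles in rad, forces in N, time in s.
With the tool pointing down it reaches from about 0.4 to 0.85 m from the base axis. Payload 10.4 kg.
Tool frame: the origin (TCP) lies at the very end of the fingers, on their centre line; the grasp point (between the pads) lies 19 mm behind it; z points along the fingers, y is the line along which they close (so a half turn about z gives the same grasp; the last joint's range is limited). The gripper opens to 87 mm and grips with 3 to 60 N. Pads are 19 mm wide; open, the fingers measure 117 mm over their backs; the gripper's body (75 mm by 190 mm) begins 51 mm behind the grasp point.
Start: joints at [1.167, 0.332, -0.065, 1.46, 0.022, 1.35, -0.088], TCP at [0.232, -0.58, 0.223] pointing down, gripper open.
Joint ranges: [-2.6, 2.6], [-0.5, 2.12], [-1.47, 1.34], [0.16, 2.42], [-1.27, 4.41], [0.06, 2.06], [-2.6, 2.6]. Speed limits (rad/s): [2.22, 2.22, 2.79, 2.79, 3.14, 3.14, 3.14].

## Interface

Orientations are given as a unit quaternion [x, y, z, w].
In Python, from bench import r gives the robot as it stands.
- The arm moves only by the shell command python3 -m jog FILE [FORCE], which reads ROWS from the file FILE. ROWS is a JSON list of rows, 1 to 12 of them, each of 5 numbers: dx, dy, dz in m, then a turn about the tool's z in rad, then the finger opening in m; each row is the pose to reach, as a shift and turn from the pose commanded when the command began, along the tool's axes at that moment; what a row does not reach only later rows make up. A row lasts 1/10 s, in which the tool goes at most 0.05 m and 0.15 rad, less where a joint would pass 70% of its speed; a pose out of reach is approached as far as the arm can. The fingers move at their own pace and stop on an object; FORCE is the grip in N (left out, the last holds). Time passes only in rows, so rows that do not move let the fingers close. It prints the time, the measured TCP pose, the force, the opening and the grip force at its end. Input that does not fit is refused with a message, and nothing moves.
- r.read_state(): the state, without advancing time (a new reading comes with each control period).
- r.camera(name): name is "scene" or "top" or "wrist"; returns a dict with "img" (400x640x3 uint8, red, green, blue), "fx", "fy", "cx", "cy" (pixels), "k1" (the pictures are not rectified: a ray, as slopes to the right and down, at radius r is drawn at 1 + k1 r^2 times it, then the intrinsics apply), "pose" (4x4, takes a point from camera to world coordinates). Camera axes: x right, y down, z forward; pixel columns grow to the right and rows downward; lengths in m; the calibration is good to about 2 mm. A picture is of the moment at which its call begins. There is no depth.
- r.close_job(): hands the job in; it is judged then, once.
Trained networks look in the newest picture that a camera, given by its name, has taken for a name from the list of things; names that differ only in an ending like _2 or _b are one class to them, and where a whole thing is asked for, a point or a joint stands for the part that bears it (a point fixed in the world has none). Each returns a list of dicts, best first, with "p" (0 to 1); they miss things now and then, are a little off and sometimes report something else, mostly with a low value. They report only what shows in the picture. A call takes as long as a camera call. They do not tell look-alikes from the thing itself.
- r.recognise(camera, label): "position" ([column, row] as shares, 0 to 1, of the picture: columns of its width, rows of its height, amid what is visible of it).
- r.regions_of(camera, label): "pixels" (400x640 bool, what is visible of it) and "position" ([column, row] as shares, 0 to 1, of the picture: columns of its width, rows of its height, amid what is visible of it).
The state is a dict: "time": time; "joint_positions": joint angles; "joint_vel": joint speeds; "joint_torque": joint torques, N m; "ee_pos": TCP position; "eef_rot": TCP orientation; "ft_force": force on the tool from outside, world axes, zero at the start; "torque": the same for the moment, N m; "width": finger opening in m; "grip_force": force on a finger pad.
Only numpy, scipy, OpenCV 4.12 (cv2) and the standard library are available. Lean on these libraries where they do the work, as an engineer would, in place of code of your own. Each camera call takes 0.05 s, during which the arm holds its last target. There are 200 camera calls.

## Task

The four closed seed-sample containers have no labels: their place in the tray, counted from the end with the steel pull, is the only record of which seed they hold. Carry them over one at a time from the full tray to the empty one, straight into the same place counted from that tray's own pull end: the one next to the pull goes next to the pull, and so on down the row (the trays may lie turned opposite ways). Keep every container upright, set each down gently on the tray's floor rather than dropping it, and leave the jug, green bottle, canister and sharpener beside the trays alone.

Things in the scene. Friction and masses are not known exactly. Their poses are not given: they have to be found in the camera images.
- full_tray: Sample tray holding the four containers at the start. Dark wood, 84 x 318 mm, fixed. Four compartments 72 x 72 mm inside along its y axis, outer walls 36 mm high, dividers 32. Steel loop pull sticks 35 mm out of the +y end only. Centres at x = 0, y = +117 mm (place 1, next to the pull), +39 (2), -39 (3), -117 (4). Origin: centre of underside, z up; compartment floor 8 mm above it.
- empty_tray: Same tray, empty at the start, turned about. Dark wood, 84 x 318 mm, fixed. Four compartments 72 x 72 mm inside along its y axis, outer walls 36 mm high, dividers 32. Steel loop pull sticks 35 mm out of the +y end only. Centres at x = 0, y = +117 mm (place 1, next to the pull), +39 (2), -39 (3), -117 (4). Origin: centre of underside, z up; compartment floor 8 mm above it.
- tin: Small plain steel tin with a fitted steel lid: body 52 mm across, lid 54 mm across from 66 to 82 mm above the underside, small knob 14 mm across on top to 94 mm. About 0.2 kg. Grip it across the lid (at about 72 mm). Origin: centre of its underside, z up. Starts in any place of the full tray, within 7 mm of its centre.
- glass_jar: Straight clear glass jar with pale contents and a flat steel screw lid, 51 mm across all the way, 96 mm tall (lid from 80 to 96 mm). About 0.25 kg. Grip it across the lid (at about 86 mm). Origin: centre of its underside, z up. Starts in any place of the full tray, within 7 mm of its centre.
- brown_bottle: Brown glass bottle with sloping shoulder and a narrow black screw cap: body 46 mm across up to 68 mm, neck 24 mm, cap 32 mm across from 102 to 130 mm (top). About 0.2 kg. Grip it across the cap (at about 117 mm). Origin: centre of its underside, z up. Starts in any place of the full tray, within 7 mm of its centre.
- white_bottle: White HDPE bottle with a wide ribbed white cap: body 52 mm across up to 60 mm, neck 36 mm, cap 41 mm across from 84 to 112 mm (top). About 0.15 kg. Grip it across the cap (at about 99 mm). Origin: centre of its underside, z up. Starts in any place of the full tray, within 7 mm of its centre.
- jug: Bystander: white HDPE jug with a loop handle, 128 mm across, 236 mm tall. Origin: centre of the underside; handle towards its +x, reaching 91 mm out. Not to be moved.
- green_bottle: Bystander: corked green glass bottle, 72 mm across, 250 mm tall. Origin: centre of the underside. Not to be moved.
- canister: Bystander: large lidded steel canister with black knob, 114 mm across, 163 mm tall. Origin: centre of the underside. Not to be moved.
- sharpener: Bystander: chrome hand-crank sharpener body on a dark foot, about 130 x 75 mm, 109 mm tall. Origin: centre of the underside. Not to be moved.
Mind the look-alikes: they are no part of the job. What is shaped like the white_bottle but blue or purple is not meant.

How it is judged:
By the outcome, as a careful person would: the job done as asked, in the order asked, and still so for the second after the job is handed in, with the robot touching nothing.
It also fails if it takes over 99 s, if anything falls off the work surface, if the arm or the gripper's body presses on something with over 40 N, if the wrist force passes 120 N, or if a joint passes its speed limit or range.

## Working session

There is one attempt and no reset: what is moved stays moved. The work goes in short steps, Python scripts to look and compute and a shell command to move; the robot and the scene stay as the last step left them, time stands still between calls to the robot, and variables do not carry over. Pictures are saved under pics/ and viewed, at most 14 in all, crops included, and the job is handed in when it is done.

```bash
ls; mkdir -p pics
cat > h.py <<'E'
import numpy as np, cv2
from scipy.spatial.transform import Rotation as R
def ray(c,u,v):
    K=np.array([[c["fx"],0,c["cx"]],[0,c["fy"],c["cy"]],[0,0,1]],float)
    p=cv2.undistortPoints(np.array([[[u,v]]],float),K,np.array([c["k1"],0,0,0],float))[0,0]
    T=np.array(c["pose"]); d=T[:3,:3]@np.array([p[0],p[1],1]); return T[:3,3],d/np.linalg.norm(d)
def atz(c,u,v,z):
    o,d=ray(c,u,v); return o+d*(z-o[2])/d[2]
def tri(rs):
    A=np.zeros((3,3));b=np.zeros(3)
    for o,d in rs:
        P=np.eye(3)-np.outer(d,d);A+=P;b+=P@o
    x=np.linalg.solve(A,b); return x,[np.linalg.norm((np.eye(3)-np.outer(d,d))@(x-o)) for o,d in rs]
def proj(c,X):
    T=np.array(c["pose"]);p=T[:3,:3].T@(np.array(X)-T[:3,3]);x,y=p[0]/p[2],p[1]/p[2];f=1+c["k1"]*(x*x+y*y)
    return c["fx"]*x*f+c["cx"],c["fy"]*y*f+c["cy"]
def save(c,n): cv2.imwrite("pics/"+n+".png",cv2.cvtColor(c["img"],cv2.COLOR_RGB2BGR))
E
python3 - <<'E'
from bench import r
from h import *
for n in("scene","top","wrist"):
    c=r.camera(n); save(c,n+"0"); print(n,c["fx"],c["k1"],np.round(c["pose"],3).tolist())
    for l in "full_tray empty_tray tin glass_jar brown_bottle white_bottle jug green_bottle canister sharpener".split():
        print(l,[(round(d["p"],2),int(d["position"][0]*640),int(d["position"][1]*400)) for d in r.recognise(n,l)][:4])
s=r.read_state();print(s)
E
```

```text
pics
scene 473.22789125385844 0.00263302082985808 [[-0.452, 0.751, -0.482, 1.242], [0.892, 0.386, -0.235, 0.332], [0.01, -0.536, -0.844, 1.306], [0.0, 0.0, 0.0, 1.0]]
full_tray [(0.88, 311, 197)]
empty_tray [(0.85, 307, 240)]
tin [(0.75, 317, 190)]
glass_jar [(0.65, 294, 177), (0.6, 438, 286)]
brown_bottle [(0.73, 274, 168), (0.68, 305, 242)]
white_bottle [(0.94, 374, 189), (0.91, 348, 169), (0.87, 380, 221), (0.72, 325, 160)]
jug [(0.6, 464, 245), (0.24, 336, 199)]
green_bottle []
canister [(0.83, 193, 182)]
sharpener [(0.65, 219, 148)]
top 459.5622341477036 -0.0942013463578833 [[0.014, -0.983, 0.184, 0.281], [-1.0, -0.016, -0.007, 0.012], [0.009, -0.184, -0.983, 1.305], [0.0, 0.0, 0.0, 1.0]]
full_tray [(0.7, 339, 216)]
empty_tray [(0.77, 310, 152)]
tin [(0.82, 328, 215)]
glass_jar [(0.82, 357, 212)]
brown_bottle [(0.52, 388, 213)]
white_bottle [(0.91, 300, 210), (0.86, 309, 252), (0.7, 252, 207), (0.64, 269, 240)]
jug [(0.62, 153, 202), (0.42, 360, 212)]
green_bottle [(0.85, 165, 150)]
canister [(0.95, 455, 150)]
sharpener [(0.89, 465, 216)]
wrist 349.0002202568835 -0.0091894450364
[... 269 characters left out ...]
joint_positions': array([ 1.1674159 ,  0.33221402, -0.06469806,  1.46008084,  0.02162622,
        1.34987937, -0.08849165]), 'joint_vel': array([-0.0013522 , -0.00029308,  0.00021853, -0.00167883,  0.00038689,
        0.0003544 ,  0.00089694]), 'joint_torque': array([ 6.57245382e-04, -6.23026800e+01,  2.48238706e-02, -3.90113282e+01,
       -6.10775105e-02,  3.16218473e-02,  2.58073942e-05]), 'ee_pos': array([ 0.23230105, -0.5802661 ,  0.22257593]), 'eef_rot': array([9.81929035e-01, 1.89249482e-01, 8.97382393e-06, 5.64700720e-05]), 'ft_force': array([-0.31955379,  0.00406803, -0.10969591]), 'torque': array([0.00913007, 0.00534782, 0.02331823]), 'grip_force': 0.0, 'width': 0.0868500030040486}
```

```bash
python3 -c "
import cv2
a=cv2.imread('pics/top0.png')[90:310,110:530];cv2.imwrite('pics/top0c.png',cv2.resize(a,(798,418),interpolation=cv2.INTER_CUBIC))
a=cv2.imread('pics/scene0.png')[90:350,150:500];cv2.imwrite('pics/scene0c.png',cv2.resize(a,(770,572),interpolation=cv2.INTER_CUBIC))"
```

```text
(no output)
```

View pics/top0c.png

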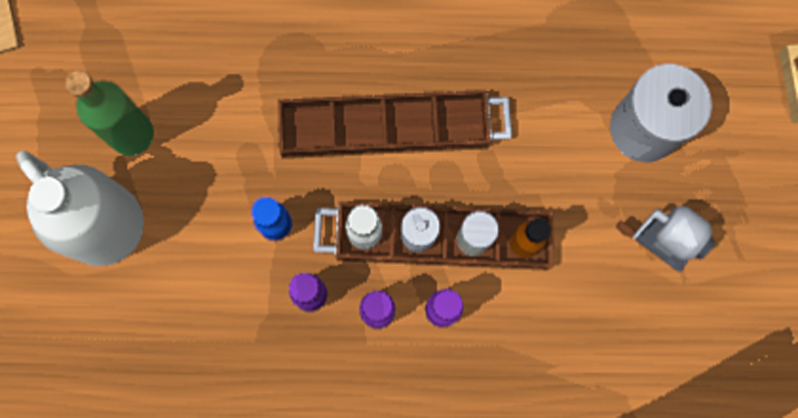

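View pics/scene0c.png

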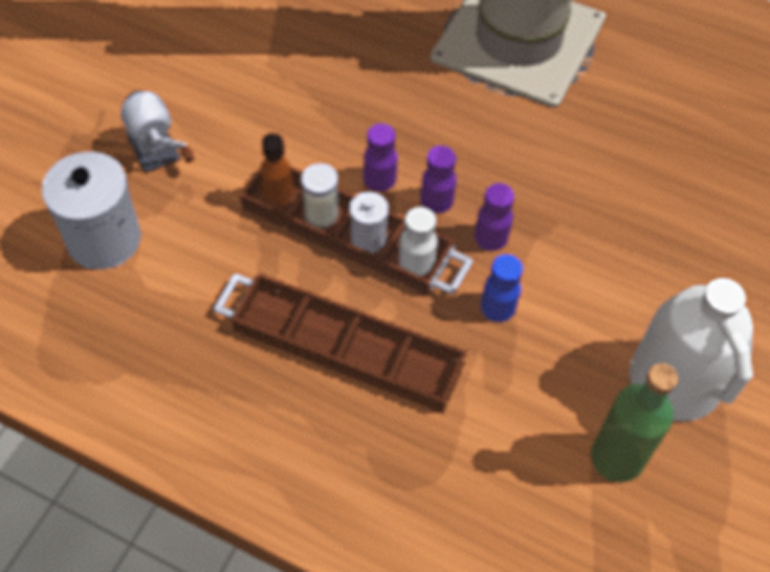

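Top picture: full tray (crop 445,235) with pull at left; from the pull: white bottle (300,210 in full px), tin (328,215), jar (357,212), brown bottle (388,213). Empty tray's pull is at right (crop 500,118). White-bottle candidates are (300,210) white in the tray, (252,207) blue, (269,240), (309,252) and (344,252) purple. Only (300,210) is white and standing in the tray; the enlarged crops confirm it.

```bash
cat > fit.py <<'E'
from h import *
from scipy.optimize import minimize
SH={"tin":[(0,26),(66,26),(66,27),(82,27),(82,7),(94,7)],"glass_jar":[(0,25.5),(96,25.5)],"brown_bottle":[(0,23),(68,23),(90,12),(102,12),(102,16),(130,16)],
"white_bottle":[(0,26),(60,26),(76,18),(84,18),(84,20.5),(112,20.5)]}
A=np.linspace(0,2*np.pi,32,endpoint=False)
S=8
def fill(m,c,P):
    q=np.array([proj(c,p) for p in P]);cv2.fillPoly(m,[cv2.convexHull(np.round(q*S).astype(np.int32))],255,shift=3,lineType=cv2.LINE_AA)
def cont(c,n,x):
    m=np.zeros((400,640),np.uint8);s=SH[n]
    for a,b in zip(s,s[1:]):
        fill(m,c,[[x[0]+r/1e3*np.cos(t),x[1]+r/1e3*np.sin(t),x[2]+z/1e3] for z,r in(a,b) for t in A])
    return m
def tray(c,n,x):
    m=np.zeros((400,640),np.uint8);w=lambda X,Y,Z:[x[0]+X*np.cos(x[3])-Y*np.sin(x[3]),x[1]+X*np.sin(x[3])+Y*np.cos(x[3]),x[2]+Z]
    fill(m,c,[w(i*.042,j*.159,k) for i in(-1,1) for j in(-1,1) for k in(0,.036)]);return m
def fit(f,n,views,x0,ign=None):
    def cost(x):
        e=0
        for i,(c,m) in enumerate(views):
            d=np.abs(f(c,n,x)/255.-m)
            if ign is not None:d=d[~ign[i]]
            e+=d.sum()/m.sum()
        return e
    x0=np.array(x0,float);st=np.array([.01,.01,.01,.05][:len(x0)])
    for k in range(2):
        o=minimize(cost,x0,method="Nelder-Mead",options=dict(initial_simplex=np.vstack([x0]+[x0+st*e for e in np.eye(len(x0))]),xatol=1e-4,fatol=1e-4));x0=o.x;st=st/2
    return o.x,o.fun
E
python3 - <<'E'
from bench import r
from fit import *
C={n:r.camera(n) for n in("top","scene")}
want={"white_bottle":((300,210),(374,189)),"tin":((328,215),(317,190)),"glass_jar":((357,212),(294,177)),"brown_bottle":((388,213),(274,168)),"empty_tray":((310,152),(307,240)),"full_tray":((339,216),(311,197)),}
M={}
for l in want:
    M[l]=[]
    for k,n in enumerate(C):
        D=r.regions_of(n,l);c0=want[l][k]
        d=min(D,key=lambda d:np.hypot(d["position"][0]*640-c0[0],d["position"][1]*400-c0[1])) if D else None
        print(l,n,len(D),d and (d["position"][0]*640,d["position"][1]*400,d["pixels"].sum()))
        M[l].append(d["pixels"] if d else None)
import pickle;pickle.dump((C,M,want),open("m.pkl","wb"))
E
cat > run.py <<'E'
from fit import *
import pickle;C,M,want=pickle.load(open("m.pkl","rb"));cs=list(C.values())
for l in want:
    v=[(c,m.astype(float)) for c,m in zip(cs,M[l]) if m is not None]
    if "tray" in l:
        ign=None
        g=atz(cs[0],*want[l][0],0)
        if l=="full_tray": ign=[np.any([M[k][i] for k in SH if M[k][i] is not None],axis=0) for i in range(2)]
        # drop thin bits (pull)
        x,f=fit(tray,l,v,[g[0],g[1],0,0],ign)
    else:
        g=atz(cs[0],*want[l][0],.07); x,f=fit(cont,l,v,[g[0],g[1],.01],None)
    print(l,np.round(x,4),round(f,3))
for p in [(252,207),(269,240),(309,252),(344,252)]: print("lookalike",atz(cs[0],*p,.09).round(3))
E
python3 run.py
```

```text
white_bottle top 5 (302.592, 206.99999999999997, np.int64(317))
white_bottle scene 6 (374.912, 188.6, np.int64(409))
tin top 1 (330.304, 212.2, np.int64(376))
tin scene 1 (319.808, 190.0, np.int64(355))
glass_jar top 2 (360.89599999999996, 212.0, np.int64(355))
glass_jar scene 1 (295.296, 179.68, np.int64(408))
brown_bottle top 1 (386.81600000000003, 215.20000000000002, np.int64(330))
brown_bottle scene 1 (273.79200000000003, 168.52, np.int64(382))
empty_tray top 1 (313.408, 154.8, np.int64(3540))
empty_tray scene 1 (306.88, 241.12, np.int64(3298))
full_tray top 2 (339.904, 218.67999999999998, np.int64(2152))
full_tray scene 1 (310.592, 195.0, np.int64(1294))
white_bottle [ 0.5947  0.0561 -0.6933] 2.003
tin [ 0.4845 -0.0392  0.004 ] 0.458
glass_jar [ 0.4792 -0.1242 -0.0013] 0.356
brown_bottle [ 0.4764 -0.1999  0.0062] 0.329
empty_tray [ 0.6571  0.0119 -0.001   0.0729] 0.173
full_tray [ 0.4834 -0.0754  0.0011 -0.0296] 0.74
lookalike [0.487 0.171 0.09 ]
lookalike [0.399 0.123 0.09 ]
lookalike [0.369 0.016 0.09 ]
lookalike [ 0.37  -0.076  0.09 ]
```

```bash
cat > run2.py <<'E'
from fit import *
import fit as F
import pickle;C,M,want=pickle.load(open("m.pkl","rb"));cs=list(C.values())
for k in SH: SH[k][0]=(34,SH[k][0][1])
def tray2(c,n,x):
    m=tray(c,n,x);s=-1 if n[0]=="e" else 1
    w=lambda X,Y,Z:[x[0]+X*np.cos(x[3])-Y*np.sin(x[3]),x[1]+X*np.sin(x[3])+Y*np.cos(x[3]),x[2]+Z]
    fill(m,c,[w(i*.03,s*j,.02) for i in(-1,1) for j in(.159,.194)]);return m
out=[cv2.resize(cv2.cvtColor(c["img"],cv2.COLOR_RGB2BGR),None,fx=4,fy=4) for c in cs]
for l in want:
    v=[(c,m.astype(float)) for c,m in zip(cs,M[l])]
    if "tray" in l:
        ign=None;g=atz(cs[0],*want[l][0],0);f=tray2
        if l=="full_tray": ign=[np.any([cv2.dilate(M[k][i].astype(np.uint8),np.ones((5,5)))>0 for k in SH],axis=0) for i in range(2)]
        x,e=fit(f,l,v,[g[0],g[1],0,0.03],ign)
    else:
        g=atz(cs[0],*want[l][0],.09);f=cont;x,e=fit(f,l,v,[g[0],g[1],.01])
    print(l,np.round(x,4),round(e,3))
    for i,c in enumerate(cs):
        for m,col in((M[l][i].astype(np.uint8)*255,(0,255,0)),(f(c,l,x),(0,0,255))):
            k,_=cv2.findContours(cv2.resize((m>127).astype(np.uint8),None,fx=4,fy=4,interpolation=0),0,1);cv2.drawContours(out[i],k,-1,col,1)
a=out[0][520:1120,960:1760];cv2.imwrite("pics/ov0.png",a)
a=out[1][520:1120,960:1760];cv2.imwrite("pics/ov1.png",a)
E
python3 run2.py
```

```text
white_bottle [0.4847 0.039  0.013 ] 2.176
tin [ 0.4854 -0.0401 -0.009 ] 0.257
glass_jar [ 0.48   -0.124  -0.0079] 0.272
brown_bottle [ 0.4765 -0.201  -0.0105] 0.3
empty_tray [ 0.6567  0.0136 -0.0034  0.0621] 0.163
full_tray [ 0.4824 -0.0781 -0.002  -0.0344] 0.631
```

View pics/ov0.png

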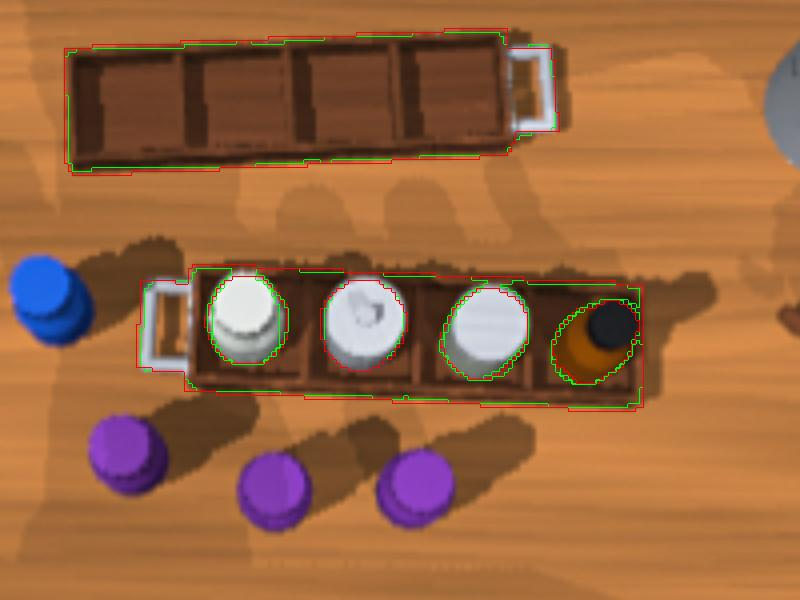

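View pics/ov1.png

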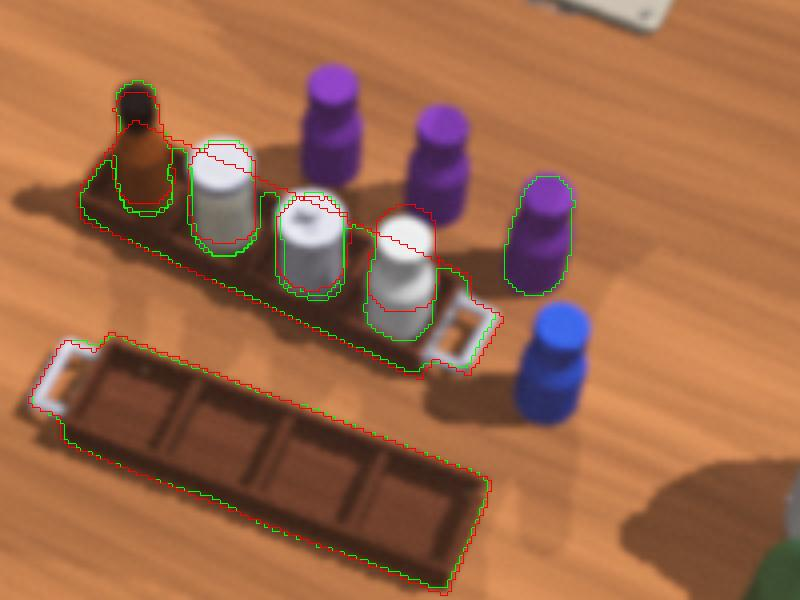

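The overlay shows that trays, tin, jar and brown bottle fit well. The white bottle's scene mask is the purple look-alike at (374,189), while the real one is at scene (340,199). I'll fix that one.

```bash
python3 - <<'E'
from bench import r
from fit import *
import pickle;C,M,want=pickle.load(open("m.pkl","rb"))
c=r.camera("scene");D=r.regions_of("scene","white_bottle")
d=min(D,key=lambda d:np.hypot(d["position"][0]*640-340,d["position"][1]*400-199));print(np.array(d["position"])*[640,400])
M["white_bottle"][1]=d["pixels"];pickle.dump((C,M,want),open("m.pkl","wb"))
E
sed -i 's/(34,SH/(10,SH/' run2.py; python3 run2.py
python3 - <<'E'
from bench import r
s=r.read_state();print(s["time"]);from h import *;print(R.from_quat(s["eef_rot"]).as_matrix().round(4),s["ee_pos"])
E
```

```text
[337.408 199.08 ]
white_bottle [ 0.4882  0.04   -0.0029] 0.336
tin [ 0.4848 -0.0413 -0.0029] 0.345
glass_jar [ 0.4791 -0.1247 -0.0015] 0.273
brown_bottle [ 0.4757 -0.2009  0.0007] 0.224
empty_tray [ 0.6567  0.0136 -0.0034  0.0621] 0.163
full_tray [ 0.4834 -0.0792  0.0005 -0.0221] 0.354
2.45
[[ 9.284e-01  3.717e-01  1.000e-04]
 [ 3.717e-01 -9.284e-01 -1.000e-04]
 [ 0.000e+00  1.000e-04 -1.000e+00]] [ 0.23230558 -0.58025709  0.22258359]
```

```bash
cat > d.py <<'E'
import sys;from bench import r;from h import *
# target x y z [yaw of tool y axis]
s=r.read_state();m=R.from_quat(s["eef_rot"]).as_matrix();t=np.array([float(a) for a in sys.argv[1:4]])
yaw=float(sys.argv[4]);a=np.arctan2(m[1,1],m[0,1]);d=(yaw-a+np.pi/2)%np.pi-np.pi/2
print("t",round(s["time"],2),"ee",s["ee_pos"].round(4),"delta",(m.T@(t-s["ee_pos"])).round(4),"turn",round(-d,3),"F",s["ft_force"].round(1),"w",round(s["width"],4),"q",s["joint_positions"].round(2))
E
R=[0.468,-0.480,-0.03,-1.168,0.075]
echo '[[0.468,-0.480,-0.03,-1.17,0.075],[0.468,-0.480,-0.03,-1.17,0.075],[0.468,-0.480,-0.03,-1.17,0.075],[0.468,-0.480,-0.03,-1.17,0.075],[0.468,-0.480,-0.03,-1.17,0.075],[0.468,-0.480,-0.03,-1.17,0.075],[0.468,-0.480,-0.03,-1.17,0.075],[0.468,-0.480,-0.03,-1.17,0.075],[0.468,-0.480,-0.03,-1.17,0.075],[0.468,-0.480,-0.03,-1.17,0.075],[0.468,-0.480,-0.03,-1.17,0.075],[0.468,-0.480,-0.03,-1.17,0.075]]' > path.dat && python3 -m jog path.dat 20
python3 d.py 0.488 0.04 0.25 -0.022
```

```text
time: 3.65
ee_pos: [0.4617, -0.0244, 0.2499]
eef_rot: [0.714, 0.7, 0.0, 0.001]
ft_force: [1.1, -0.2, 0.6]
width: 0.0747
grip_force: 0.0
t 3.65 ee [ 0.4617 -0.0244  0.2499] delta [ 0.0649  0.025  -0.0001] turn 0.002 F [ 1.1 -0.2  0.6] w 0.0747 q [ 0.67 -0.01 -0.7   1.8  -0.01  1.35 -0.05]
```

```bash
cat > grab.py <<'E'
import sys,pickle;from bench import r;from h import *
n=sys.argv[1];c=r.camera("wrist");save(c,n);o={}
for l in sys.argv[2:]:
    o[l]=[(d["p"],d["pixels"]) for d in r.regions_of("wrist",l)]
    for d in o[l]: v,u=np.nonzero(d[1]);print(l,round(d[0],2),u.min(),u.max(),v.min(),v.max(),d[1].sum(),"col",c["img"][d[1]].mean(0).round())
pickle.dump((c,o),open(n+".pkl","wb"))
E
python3 grab.py w1 white_bottle tin glass_jar
echo '[[0.065,0.025,0,0,0.075],[0.065,0.025,0,0,0.075],[0.065,0.025,0,0,0.075],[0.065,0.025,0,0,0.075]]' > path.dat && python3 -m jog path.dat
python3 grab.py w2 white_bottle tin glass_jar; python3 d.py 0.488 0.04 0.25 -0.022
```

```text
white_bottle 0.97 186 258 106 163 3098 col [159.  88. 182.]
white_bottle 0.96 203 266 188 252 2419 col [133.  70. 166.]
white_bottle 0.91 316 372 81 136 2414 col [245. 243. 242.]
white_bottle 0.78 199 274 0 59 3374 col [135.  79. 146.]
tin 0.58 314 368 158 222 2765 col [238. 238. 240.]
glass_jar 0.57 312 360 225 272 1929 col [200. 200. 195.]
time: 4.25
ee_pos: [0.4874, 0.0367, 0.2491]
eef_rot: [0.715, 0.699, -0.0, -0.0]
ft_force: [0.9, -0.4, -0.1]
width: 0.0749
grip_force: 0.0
white_bottle 0.97 166 241 161 228 3342 col [139.  71. 175.]
white_bottle 0.89 299 355 0 62 2933 col [ 88. 116. 202.]
white_bottle 0.62 176 254 65 119 3472 col [139.  74. 175.]
white_bottle 0.62 208 249 242 268 165 col [ 84.  46. 100.]
white_bottle 0.57 292 342 140 207 2715 col [241. 241. 239.]
tin 0.78 290 341 208 272 2783 col [216. 216. 219.]
glass_jar 0.64 289 336 305 337 1529 col [183. 183. 185.]
t 4.45 ee [0.4874 0.0366 0.2493] delta [ 0.0034  0.0005 -0.0007] turn -0.0 F [-0.4 -0.   0.1] w 0.0746 q [ 0.58  0.07 -0.77  1.74  0.05  1.36 -0.22]
```

View pics/w2.png

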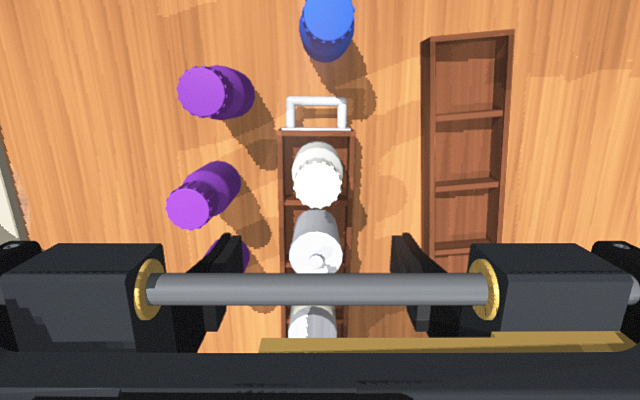

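The wrist view shows the white bottle at (318,178), white and next to the pull (318,112). The purples are at (205,90) and (195,205), the blue at (328,25). I'll fit using the wrist views.

Run:
```python
from fit import *
import pickle
for k in SH: SH[k][0]=(10,SH[k][0][1])
C,M,w=pickle.load(open("m.pkl","rb"));V=[pickle.load(open(f"w{i}.pkl","rb")) for i in(1,2)]
for l,x0 in(("white_bottle",[.488,.04,.003]),("tin",[.485,-.041,.003])):
    v=[]
    for c,o in V:
        d=max(o[l],key=lambda d:c["img"][d[1]].min(1).mean());m=d[1]
        v.append((c,m.astype(float)))
    if l=="tin": v=v[:1]+[(C["top"],M[l][0].astype(float)),(C["scene"],M[l][1].astype(float))]
    x,e=fit(cont,l,v,x0);print(l,x.round(4),e)
    # cap top by triangulation of top circle
c=V[1][0]
# empty tray/full tray corners by pixel at z=.036
for n,p in(("E far corners",(430,40)),("",(513,32)),("F",(279,134)),("F",(353,132))): print(n,atz(c,*p,.036).round(4))
```

```text
white_bottle [ 4.898e-01  3.920e-02 -4.000e-04] 0.09358011474549738
tin [ 0.4872 -0.0415 -0.    ] 0.43030335915675183
E far corners [0.604  0.1649 0.036 ]
 [0.6859 0.1708 0.036 ]
F [0.4495 0.0756 0.036 ]
F [0.5282 0.0761 0.036 ]
```

```bash
echo '[[0.0025,0.002,0.03,0,0.065],[0.0025,0.002,0.07,0,0.065],[0.0025,0.002,0.11,0,0.065],[0.0025,0.002,0.14,0,0.065],[0.0025,0.002,0.155,0,0.065],[0.0025,0.002,0.162,0,0.065],[0.0025,0.002,0.162,0,0.065]]' > path.dat && python3 -m jog path.dat
python3 - <<'E'
from bench import r
from h import *
c=r.camera("wrist");save(c,"w3")
E
```

```text
time: 5.15
ee_pos: [0.4898, 0.0403, 0.0876]
eef_rot: [0.714, 0.7, -0.0, -0.0]
ft_force: [-0.9, -0.7, 0.2]
width: 0.0653
grip_force: 0.0
```

View pics/w3.png

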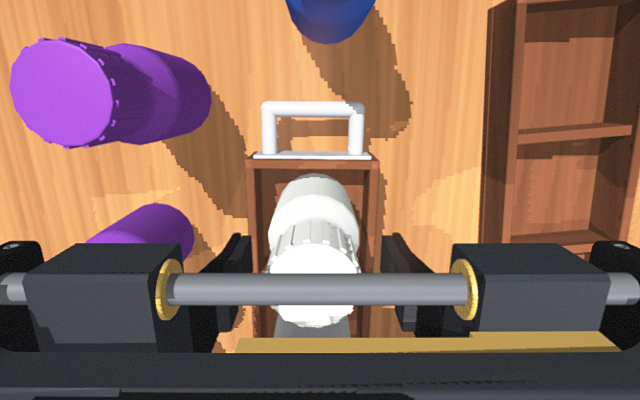

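The white cap (314,290) lies between the fingers; closing.

```bash
echo '[[0,0,0,0,0.03],[0,0,0,0,0.03],[0,0,0,0,0.03],[0,0,0,0,0.03],[0,0,0,0,0.03],[0,0,-0.01,0,0.03],[0,0,-0.03,0,0.03],[0,0,-0.07,0,0.03],[0,0,-0.11,0,0.03],[0,0,-0.15,0,0.03],[0,0,-0.17,0,0.03],[0,0,-0.17,0,0.03]]' > path.dat && python3 -m jog path.dat 25; python3 d.py 0.664 -0.105 0.259 0.062
```

```text
time: 6.4
ee_pos: [0.4909, 0.0411, 0.2608]
eef_rot: [0.714, 0.7, 0.002, 0.002]
ft_force: [0.2, -0.1, -2.1]
width: 0.0389
grip_force: 25.0
t 6.4 ee [0.4909 0.0411 0.2608] delta [-0.1427  0.1759  0.0028] turn -0.082 F [ 0.2 -0.1 -2.1] w 0.0389 q [ 0.58  0.07 -0.78  1.71  0.05  1.38 -0.23]
```

```bash
echo '[[-0.035,0.044,0,-0.02,0.03],[-0.07,0.088,0,-0.04,0.03],[-0.107,0.132,0,-0.06,0.03],[-0.13,0.16,0,-0.082,0.03],[-0.143,0.176,0.003,-0.082,0.03],[-0.143,0.176,0.003,-0.082,0.03],[-0.143,0.176,0.003,-0.082,0.03],[-0.143,0.176,0.003,-0.082,0.03]]' > path.dat && python3 -m jog path.dat; python3 d.py 0.664 -0.105 0.0876 0.062; python3 grab.py w4 empty_tray white_bottle
python3 - <<'E'
import cv2,pickle,numpy as np
c,o=pickle.load(open("w4.pkl","rb"));im=cv2.cvtColor(c["img"],cv2.COLOR_RGB2BGR)
for l in o:
  for p,m in o[l]:
    k,_=cv2.findContours(m.astype(np.uint8),0,1);cv2.drawContours(im,k,-1,(0,255,0),1)
from fit import proj
# grid of model places
for i,y in enumerate((.117,.039,-.039,-.117)):
    e=np.array([.0621**1,-.998]);ex=np.array([.998,.0621]);ctr=np.array([.6567,.0136])
    for a in(-.036,.036):
        for b in(-.036,.036):
            q=ctr+e*(y+b)+ex*a;u,v=proj(c,[*q,.032]);cv2.circle(im,(int(round(u)),int(round(v))),2,(0,0,255),-1) if abs(u)<2000 and abs(v)<2000 else 0
cv2.imwrite("pics/w4o.png",im)
E
```

```text
time: 7.2
ee_pos: [0.6621, -0.1045, 0.2542]
eef_rot: [0.684, 0.729, -0.0, -0.0]
ft_force: [-0.4, 0.2, -0.7]
width: 0.0393
grip_force: 25.0
t 7.2 ee [ 0.6621 -0.1045  0.2542] delta [-0.0007  0.0019  0.1666] turn 0.002 F [-0.4  0.2 -0.7] w 0.0393 q [ 0.54  0.5  -0.67  1.25  0.31  1.49 -0.03]
empty_tray 0.57 274 358 0 201 14518 col [123.  77.  53.]
white_bottle 0.88 270 361 172 327 8969 col [199. 199. 195.]
white_bottle 0.78 0 94 104 158 4264 col [73. 37. 95.]
white_bottle 0.73 0 81 0 61 4027 col [61. 31. 81.]
```

View pics/w4o.png

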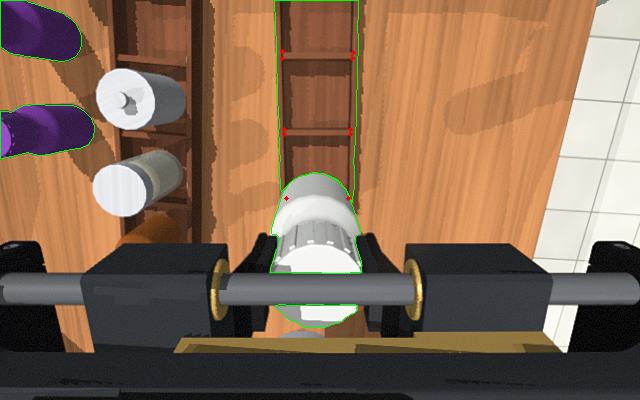

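Held upright. The red model divider corners lie on the real dividers (282,55) and (284,131), so the tray model is good. Next: how far the bottle sits from the tool centre.

```bash
cat > held.py <<'E'
import sys,pickle;from fit import *
n,l,zb,ex,ey=sys.argv[1],sys.argv[2],float(sys.argv[3]),float(sys.argv[4]),float(sys.argv[5])
c,o=pickle.load(open(n+".pkl","rb"));m=max(o[l],key=lambda d:d[1].sum())[1]
# ignore hidden rows of the gripper
ig=np.zeros((400,640),bool);ig[270:]=1
x,e=fit(lambda c,n,x:cont(c,n,[x[0],x[1],zb]),l,[(c,m.astype(float))],[ex,ey],[ig]);print(x.round(4),"off",(x-[ex,ey]).round(4),e)
E
python3 held.py w4 white_bottle 0.1746 0.6621 -0.1045
```

```text
[ 0.6623 -0.1062] off [ 0.0002 -0.0017] 0.04117668920617639
```

```bash
echo '[[0.0025,0.0015,0.03,0,0.03],[0.0025,0.0015,0.07,0,0.03],[0.0025,0.0015,0.11,0,0.03],[0.0025,0.0015,0.135,0,0.03],[0.0025,0.0015,0.150,0,0.03],[0.0025,0.0015,0.158,0,0.03],[0.0025,0.0015,0.158,0,0.03],[0.0025,0.0015,0.158,0,0.03]]' > path.dat && python3 -m jog path.dat; python3 d.py 0.664 -0.1015 0.0876 0.062
```

```text
time: 8.15
ee_pos: [0.6649, -0.1032, 0.0979]
eef_rot: [0.685, 0.729, 0.001, 0.001]
ft_force: [-0.4, 0.9, -0.0]
width: 0.0393
grip_force: 25.0
t 8.15 ee [ 0.6649 -0.1032  0.0979] delta [ 0.0017 -0.0008  0.0103] turn -0.0 F [-0.4  0.9 -0. ] w 0.0393 q [ 0.54  0.61 -0.64  1.44  0.37  1.22 -0.09]
```

```bash
echo '[[0.001,-0.0005,0.004,0,0.03],[0.001,-0.0005,0.007,0,0.03],[0.001,-0.0005,0.008,0,0.03],[0.001,-0.0005,0.009,0,0.03],[0.001,-0.0005,0.009,0,0.03]]' > path.dat && python3 -m jog path.dat; python3 d.py 0.664 -0.1015 0.0876 0.062;echo '[[0,0,0.001,0,0.03],[0,0,0.001,0,0.03]]' > path.dat && python3 -m jog path.dat
```

```text
time: 8.65
ee_pos: [0.6636, -0.1023, 0.0878]
eef_rot: [0.685, 0.729, 0.0, 0.0]
ft_force: [-1.6, 0.2, 2.6]
width: 0.0391
grip_force: 25.0
t 8.65 ee [ 0.6636 -0.1023  0.0878] delta [0.0008 0.0004 0.0002] turn -0.0 F [-1.6  0.2  2.6] w 0.0391 q [ 0.53  0.61 -0.64  1.45  0.38  1.2  -0.09]
time: 8.85
ee_pos: [0.6638, -0.1024, 0.0877]
eef_rot: [0.685, 0.729, 0.0, 0.0]
ft_force: [-4.1, 0.6, 9.2]
width: 0.0391
grip_force: 25.0
```

```bash
echo '[[0,0,0,0,0.05],[0,0,0,0,0.06],[0,0,0,0,0.06],[0,0,-0.02,0,0.06],[0,0,-0.06,0,0.07],[0,0,-0.11,0,0.075],[0,0,-0.15,0,0.075],[0,0,-0.16,0,0.075],[0,0,-0.16,0,0.075]]' > path.dat && python3 -m jog path.dat;python3 d.py 0.486 -0.041 0.25 -0.022
```

```text
time: 9.75
ee_pos: [0.6643, -0.1022, 0.2481]
eef_rot: [0.685, 0.729, 0.001, 0.001]
ft_force: [0.1, 0.5, -0.5]
width: 0.0752
grip_force: 0.0
t 9.75 ee [ 0.6643 -0.1022  0.2481] delta [ 0.0721 -0.1742 -0.0025] turn 0.084 F [ 0.1  0.5 -0.5] w 0.0752 q [ 0.54  0.51 -0.67  1.26  0.31  1.48 -0.04]
```

```bash
echo '[[0.01,-0.044,0,0.02,0.075],[0.015,-0.088,0,0.04,0.075],[0.02,-0.132,0,0.06,0.075],[0.023,-0.16,0,0.084,0.075],[0.023,-0.174,0,0.084,0.075],[0.023,-0.174,0,0.084,0.075],[0.023,-0.174,0,0.084,0.075]]' > path.dat && python3 -m jog path.dat; python3 grab.py w5 tin glass_jar brown_bottle
echo '[[0.025,0,0,0,0.075],[0.05,0,0,0,0.075],[0.05,0,0,0,0.075],[0.05,0,0,0,0.075]]' > path.dat && python3 -m jog path.dat;python3 grab.py w6 tin glass_jar white_bottle;python3 d.py 0.486 -0.041 0.06 -0.022
cat > free.py <<'E'
import sys,pickle;from fit import *
l=sys.argv[1];x0=[float(a) for a in sys.argv[2:4]];V=[pickle.load(open(n+".pkl","rb")) for n in sys.argv[4:]]
v=[];ig=[]
for c,o in V:
    u=[proj(c,[*x0,.09])];m=min(o[l],key=lambda d:np.hypot(*(np.array(np.nonzero(d[1])[::-1]).mean(1)-u[0])))[1];v.append((c,m.astype(float)))
    g=np.zeros((400,640),bool);g[270:]=1;ig.append(g)
for z in(None,.008):
    f=cont if z is None else (lambda c,n,x:cont(c,n,[x[0],x[1],z]))
    x,e=fit(f,l,v,x0+([.005] if z is None else []),ig);print(l,x.round(4),round(e,3))
E
python3 free.py tin 0.486 -0.041 w5 w6; python3 free.py glass_jar 0.479 -0.124 w5
```

```text
time: 10.45
ee_pos: [0.4882, -0.0905, 0.2453]
eef_rot: [0.715, 0.699, -0.0, -0.0]
ft_force: [-0.4, -0.1, -1.3]
width: 0.0749
grip_force: 0.0
tin 0.81 283 341 97 157 2808 col [247. 248. 249.]
glass_jar 0.77 282 335 173 244 3034 col [223. 222. 221.]
brown_bottle 0.68 288 328 243 329 1803 col [97. 61. 37.]
time: 11.05
ee_pos: [0.4898, -0.0398, 0.2461]
eef_rot: [0.714, 0.7, 0.0, -0.0]
ft_force: [-0.2, -0.4, -0.3]
width: 0.0753
grip_force: 0.0
tin 0.89 283 340 145 209 2880 col [236. 236. 238.]
glass_jar 0.82 281 333 215 273 2450 col [204. 203. 199.]
white_bottle 0.82 148 232 92 147 3835 col [146.  77. 176.]
white_bottle 0.8 439 528 195 251 2791 col [226. 227. 223.]
white_bottle 0.7 169 242 177 249 3451 col [139.  71. 174.]
white_bottle 0.62 165 246 0 44 2526 col [ 98.  53. 125.]
t 11.25 ee [ 0.4896 -0.041   0.2462] delta [-1.000e-04 -3.500e-03  1.862e-01] turn -0.001 F [0.2 0.3 0.2] w 0.0748 q [ 0.73  0.08 -0.77  1.73  0.05  1.35 -0.07]
tin [ 0.486  -0.0424 -0.0012] 0.074
tin [ 0.4862 -0.0405] 0.145
glass_jar [ 0.4807 -0.1284 -0.0083] 0.023
glass_jar [ 0.481  -0.1228] 0.087
```

View pics/w6.png

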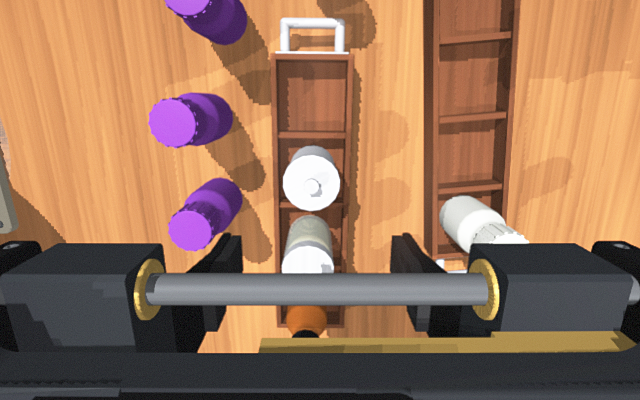

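The white bottle stands in place 1 (480,225); the tin is at (312,180). Descending on the tin.

```bash
echo '[[-0.0005,-0.0035,0.03,0,0.075],[-0.0005,-0.0035,0.075,0,0.075],[-0.0005,-0.0035,0.12,0,0.075],[-0.0005,-0.0035,0.155,0,0.075],[-0.0005,-0.0035,0.175,0,0.075],[-0.0005,-0.0035,0.184,0,0.075],[-0.0005,-0.0035,0.184,0,0.075],[-0.0005,-0.0035,0.184,0,0.075]]' > path.dat && python3 -m jog path.dat; python3 d.py 0.486 -0.0415 0.061 -0.022
```

```text
time: 12.05
ee_pos: [0.4868, -0.0408, 0.0634]
eef_rot: [0.715, 0.699, 0.0, 0.001]
ft_force: [-0.0, -0.3, 0.3]
width: 0.075
grip_force: 0.0
t 12.05 ee [ 0.4868 -0.0408  0.0634] delta [-0.0007 -0.0008  0.0024] turn -0.0 F [-0.  -0.3  0.3] w 0.075 q [ 0.66  0.28 -0.74  1.96  0.22  0.99 -0.21]
```

```bash
echo '[[0,0,0.002,0,0.075],[0,0,0.002,0,0.04],[0,0,0.002,0,0.04],[0,0,0.002,0,0.04],[0,0,0.002,0,0.04],[0,0,0.002,0,0.04]]' > path.dat && python3 -m jog path.dat 25; echo '[[0,0,-0.01,0,0.04],[0,0,-0.03,0,0.04],[0,0,-0.07,0,0.04],[0,0,-0.11,0,0.04],[0,0,-0.15,0,0.04],[0,0,-0.17,0,0.04],[0,0,-0.17,0,0.04],[0,0,-0.17,0,0.04]]' > path.dat && python3 -m jog path.dat;python3 d.py 0.659 -0.025 0.23 0.062
```

```text
time: 12.65
ee_pos: [0.486, -0.0406, 0.0605]
eef_rot: [0.715, 0.699, -0.0, 0.0]
ft_force: [-1.8, -0.8, 3.9]
width: 0.0528
grip_force: 25.0
time: 13.45
ee_pos: [0.4857, -0.0406, 0.2299]
eef_rot: [0.715, 0.699, -0.0, 0.0]
ft_force: [-1.1, 0.0, -3.4]
width: 0.053
grip_force: 25.0
t 13.45 ee [ 0.4857 -0.0406  0.2299] delta [ 0.0194  0.1729 -0.0002] turn -0.084 F [-1.1  0.  -3.4] w 0.053 q [ 0.74  0.08 -0.78  1.77  0.06  1.32 -0.07]
```

```bash
echo '[[0.005,0.04,0,-0.02,0.04],[0.01,0.085,0,-0.04,0.04],[0.014,0.125,0,-0.06,0.04],[0.018,0.155,0,-0.084,0.04],[0.019,0.173,0,-0.084,0.04],[0.019,0.173,0,-0.084,0.04],[0.019,0.173,0,-0.084,0.04],[0.019,0.173,0,-0.084,0.04]]' > path.dat && python3 -m jog path.dat; python3 d.py 0.659 -0.025 0.0605 0.062; python3 grab.py w7 tin; python3 held.py w7 tin 0.1775 0.659 -0.025
```

```text
time: 14.25
ee_pos: [0.6585, -0.0253, 0.2295]
eef_rot: [0.685, 0.729, -0.001, -0.0]
ft_force: [-0.1, 0.8, -2.5]
width: 0.053
grip_force: 25.0
t 14.25 ee [ 0.6585 -0.0253  0.2295] delta [0.0003 0.0008 0.169 ] turn 0.0 F [-0.1  0.8 -2.5] w 0.053 q [ 0.49  0.51 -0.76  1.32  0.34  1.45 -0.18]
tin 0.57 255 378 182 335 10490 col [185. 186. 190.]
[ 0.659  -0.0269] off [-0.     -0.0019] 0.012464905886091329
```

```bash
echo '[[0.0015,0.0005,0.03,0,0.04],[0.0015,0.0005,0.07,0,0.04],[0.0015,0.0005,0.11,0,0.04],[0.0015,0.0005,0.135,0,0.04],[0.0015,0.0005,0.150,0,0.04],[0.0015,0.0005,0.158,0,0.04],[0.0015,0.0005,0.158,0,0.04],[0.0015,0.0005,0.158,0,0.04]]' > path.dat && python3 -m jog path.dat; python3 d.py 0.659 -0.0235 0.0605 0.062
```

```text
time: 15.15
ee_pos: [0.6606, -0.0237, 0.0739]
eef_rot: [0.685, 0.729, 0.001, 0.001]
ft_force: [-0.3, -0.7, -1.6]
width: 0.0527
grip_force: 25.0
t 15.15 ee [ 0.6606 -0.0237  0.0739] delta [ 0.0003 -0.0016  0.0134] turn -0.0 F [-0.3 -0.7 -1.6] w 0.0527 q [ 0.47  0.63 -0.71  1.49  0.43  1.18 -0.25]
```

```bash
echo '[[0,-0.001,0.004,0,0.04],[0,-0.001,0.008,0,0.04],[0,-0.001,0.010,0,0.04],[0,-0.001,0.011,0,0.04],[0,-0.001,0.011,0,0.04]]' > path.dat && python3 -m jog path.dat; echo '[[0,0,0.001,0,0.04],[0,0,0.001,0,0.04]]' > path.dat && python3 -m jog path.dat
```

```text
time: 15.65
ee_pos: [0.6587, -0.0239, 0.0612]
eef_rot: [0.685, 0.729, -0.0, -0.0]
ft_force: [-0.3, 0.9, -2.3]
width: 0.0529
grip_force: 25.0
time: 15.85
ee_pos: [0.659, -0.0238, 0.0607]
eef_rot: [0.685, 0.729, 0.0, 0.0]
ft_force: [-1.3, -0.9, -0.3]
width: 0.0529
grip_force: 25.0
```

```bash
echo '[[0,0,0.001,0,0.04],[0,0,0.001,0,0.04]]' > path.dat && python3 -m jog path.dat
```

```text
time: 16.05
ee_pos: [0.6591, -0.0238, 0.0606]
eef_rot: [0.685, 0.729, 0.0, 0.0]
ft_force: [-4.7, -1.2, 8.0]
width: 0.0524
grip_force: 25.0
```

```bash
echo '[[0,0,0,0,0.06],[0,0,0,0,0.075],[0,0,0,0,0.075],[0,0,-0.02,0,0.075],[0,0,-0.06,0,0.075],[0,0,-0.11,0,0.075],[0,0,-0.16,0,0.075],[0,0,-0.19,0,0.075],[0,0,-0.19,0,0.075]]' > path.dat && python3 -m jog path.dat;python3 d.py 0.481 -0.124 0.25 -0.022
```

```text
time: 16.95
ee_pos: [0.6607, -0.0233, 0.2548]
eef_rot: [0.685, 0.729, 0.003, 0.003]
ft_force: [0.5, 0.2, 1.4]
width: 0.0748
grip_force: 0.0
t 16.95 ee [ 0.6607 -0.0233  0.2548] delta [-0.0894 -0.1856  0.0034] turn 0.084 F [0.5 0.2 1.4] w 0.0748 q [ 0.48  0.5  -0.76  1.28  0.34  1.48 -0.18]
```

```bash
echo '[[-0.028,-0.038,0,0.02,0.075],[-0.055,-0.078,0,0.04,0.075],[-0.085,-0.118,0.003,0.06,0.075],[-0.11,-0.15,0.003,0.084,0.075],[-0.125,-0.175,0.003,0.084,0.075],[-0.13,-0.185,0.003,0.084,0.075],[-0.13,-0.185,0.003,0.084,0.075],[-0.13,-0.185,0.003,0.084,0.075]]' > path.dat && python3 -m jog path.dat; python3 grab.py w8 glass_jar brown_bottle
echo '[[0.02,0,0,0,0.075],[0.04,0,0,0,0.075],[0.04,0,0,0,0.075],[0.04,0,0,0,0.075]]' > path.dat && python3 -m jog path.dat;python3 grab.py w9 glass_jar tin brown_bottle;
python3 free.py glass_jar 0.481 -0.124 w8 w9; python3 free.py brown_bottle 0.476 -0.2 w8; python3 d.py 0.481 -0.124 0.075 -0.022
```

```text
time: 17.75
ee_pos: [0.483, -0.1641, 0.2463]
eef_rot: [0.714, 0.7, 0.0, 0.0]
ft_force: [0.8, 0.4, 0.8]
width: 0.0752
grip_force: 0.0
glass_jar 0.61 283 340 107 168 2746 col [244. 244. 245.]
brown_bottle 0.78 288 332 178 253 2743 col [94. 62. 40.]
time: 18.3
ee_pos: [0.4836, -0.1244, 0.2463]
eef_rot: [0.714, 0.7, 0.0, 0.0]
ft_force: [-1.0, -0.2, -0.0]
width: 0.0748
grip_force: 0.0
glass_jar 0.85 285 340 143 211 2922 col [230. 229. 229.]
tin 0.93 452 547 30 98 4957 col [196. 195. 198.]
brown_bottle 0.85 289 332 211 272 2243 col [114.  68.  36.]
glass_jar [ 4.808e-01 -1.249e-01 -4.000e-04] 0.077
glass_jar [ 0.4809 -0.1235] 0.129
brown_bottle [ 0.4768 -0.2055 -0.0058] 0.033
brown_bottle [ 0.4772 -0.2002] 0.082
t 18.5 ee [ 0.4831 -0.1257  0.2462] delta [ 0.0016 -0.0021  0.1712] turn -0.001 F [-0.  -0.5 -0.3] w 0.0751 q [ 0.9   0.1  -0.77  1.72  0.07  1.36  0.09]
```

View pics/w9.png

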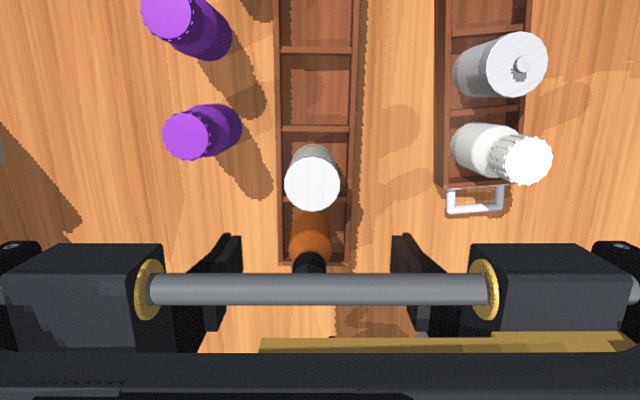

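White (490,155) and tin (505,65) stand correctly from the pull (475,200); jar at (312,180).

```bash
echo '[[0.0015,-0.002,0.03,0,0.075],[0.0015,-0.002,0.075,0,0.075],[0.0015,-0.002,0.115,0,0.075],[0.0015,-0.002,0.145,0,0.075],[0.0015,-0.002,0.163,0,0.075],[0.0015,-0.002,0.171,0,0.075],[0.0015,-0.002,0.171,0,0.075],[0.0015,-0.002,0.171,0,0.075]]' > path.dat && python3 -m jog path.dat;  python3 d.py 0.481 -0.124 0.075 -0.022; echo '[[0,0,0.001,0,0.04],[0,0,0.001,0,0.04],[0,0,0.001,0,0.04],[0,0,0.001,0,0.04],[0,0,0.001,0,0.04]]' > path.dat && python3 -m jog path.dat 25
```

```text
time: 19.3
ee_pos: [0.4818, -0.1238, 0.0763]
eef_rot: [0.715, 0.699, 0.0, 0.001]
ft_force: [0.8, 0.3, 0.9]
width: 0.0747
grip_force: 0.0
t 19.3 ee [ 0.4818 -0.1238  0.0763] delta [-0.0002 -0.0008  0.0013] turn -0.0 F [0.8 0.3 0.9] w 0.0747 q [ 0.84  0.28 -0.75  1.93  0.22  1.02 -0.04]
time: 19.8
ee_pos: [0.4812, -0.1236, 0.0746]
eef_rot: [0.715, 0.699, -0.0, 0.0]
ft_force: [-0.6, -0.4, 2.7]
width: 0.0502
grip_force: 25.0
```

```bash
echo '[[0,0,-0.01,0,0.04],[0,0,-0.03,0,0.04],[0,0,-0.07,0,0.04],[0,0,-0.11,0,0.04],[0,0,-0.15,0,0.04],[0,0,-0.17,0,0.04],[0,0,-0.17,0,0.04],[0,0,-0.17,0,0.04]]' > path.dat && python3 -m jog path.dat;python3 d.py 0.654 0.0525 0.244 0.062
```

```text
time: 20.6
ee_pos: [0.4808, -0.1235, 0.2441]
eef_rot: [0.715, 0.699, -0.0, 0.0]
ft_force: [-0.7, -0.1, -3.4]
width: 0.0505
grip_force: 25.0
t 20.6 ee [ 0.4808 -0.1235  0.2441] delta [ 0.1797  0.1693 -0.    ] turn -0.084 F [-0.7 -0.1 -3.4] w 0.0505 q [ 0.91  0.09 -0.78  1.73  0.07  1.35  0.09]
```

```bash
echo '[[0.03,0.028,0,-0.02,0.04],[0.065,0.06,0,-0.04,0.04],[0.1,0.093,0,-0.06,0.04],[0.133,0.125,0,-0.084,0.04],[0.16,0.15,0,-0.084,0.04],[0.175,0.165,0,-0.084,0.04],[0.18,0.169,0,-0.084,0.04],[0.18,0.169,0,-0.084,0.04],[0.18,0.169,0,-0.084,0.04]]' > path.dat && python3 -m jog path.dat; python3 d.py 0.654 0.0525 0.0746 0.062; python3 grab.py w10 glass_jar; python3 held.py w10 glass_jar 0.1775 0.654 0.0525
```

```text
time: 21.5
ee_pos: [0.6534, 0.0516, 0.2436]
eef_rot: [0.685, 0.728, -0.001, -0.0]
ft_force: [-0.3, 0.1, -1.5]
width: 0.0501
grip_force: 25.0
t 21.5 ee [0.6534 0.0516 0.2436] delta [0.0009 0.0009 0.169 ] turn -0.001 F [-0.3  0.1 -1.5] w 0.0501 q [ 0.42  0.52 -0.83  1.3   0.38  1.48 -0.32]
glass_jar 0.91 258 375 177 331 10004 col [182. 182. 181.]
[0.6537 0.0504] off [-0.0003 -0.0021] 0.012820754051320648
```

```bash
echo '[[0.002,0.0005,0.03,0,0.04],[0.002,0.0005,0.07,0,0.04],[0.002,0.0005,0.11,0,0.04],[0.002,0.0005,0.135,0,0.04],[0.002,0.0005,0.152,0,0.04],[0.002,0.0005,0.160,0,0.04],[0.002,0.0005,0.163,0,0.04],[0.002,0.0005,0.165,0,0.04],[0.002,0.0005,0.165,0,0.04]]' > path.dat && python3 -m jog path.dat; echo '[[0,0,0.001,0,0.04],[0,0,0.002,0,0.04],[0,0,0.002,0,0.04]]' > path.dat && python3 -m jog path.dat; python3 d.py 0.654 0.0525 0.0746 0.062
```

```text
time: 22.5
ee_pos: [0.655, 0.0548, 0.0804]
eef_rot: [0.685, 0.729, 0.001, 0.001]
ft_force: [0.0, 0.3, -2.1]
width: 0.0502
grip_force: 25.0
time: 22.8
ee_pos: [0.6545, 0.0547, 0.0775]
eef_rot: [0.685, 0.729, 0.0, 0.0]
ft_force: [-0.9, -0.5, -1.9]
width: 0.0503
grip_force: 25.0
t 22.8 ee [0.6545 0.0547 0.0775] delta [-0.0022 -0.0006  0.0029] turn 0.0 F [-0.9 -0.5 -1.9] w 0.0503 q [ 0.4   0.64 -0.78  1.5   0.47  1.2  -0.39]
```

```bash
echo '[[0,0,0.001,0,0.04],[0,0,0.002,0,0.04],[0,0,0.002,0,0.04]]' > path.dat && python3 -m jog path.dat; echo '[[0,0,0.001,0,0.04],[0,0,0.001,0,0.04]]' > path.dat && python3 -m jog path.dat
```

```text
time: 23.1
ee_pos: [0.6543, 0.0547, 0.0752]
eef_rot: [0.685, 0.729, -0.0, -0.0]
ft_force: [0.1, 0.3, -2.6]
width: 0.0504
grip_force: 25.0
time: 23.3
ee_pos: [0.6545, 0.0548, 0.0747]
eef_rot: [0.685, 0.729, 0.0, 0.0]
ft_force: [-1.2, -0.8, 2.5]
width: 0.0501
grip_force: 25.0
```

Force shows contact beginning; I'll lower 0.5 mm more, then release.

```bash
echo '[[0,0,0.0005,0,0.04],[0,0,0.0005,0,0.04],[0,0,0.0005,0,0.06],[0,0,0.0005,0,0.075],[0,0,0.0005,0,0.075],[0,0,-0.02,0,0.075],[0,0,-0.06,0,0.075],[0,0,-0.11,0,0.075],[0,0,-0.16,0,0.075],[0,0,-0.18,0,0.075],[0,0,-0.18,0,0.075]]' > path.dat && python3 -m jog path.dat;python3 d.py 0.477 -0.202 0.265 -0.022
```

```text
time: 24.4
ee_pos: [0.6558, 0.0554, 0.2584]
eef_rot: [0.685, 0.729, 0.002, 0.002]
ft_force: [-0.1, 0.1, -0.7]
width: 0.0749
grip_force: 0.0
t 24.4 ee [0.6558 0.0554 0.2584] delta [-0.2458 -0.1943 -0.0079] turn 0.084 F [-0.1  0.1 -0.7] w 0.0749 q [ 0.41  0.51 -0.84  1.28  0.37  1.5  -0.32]
```

```bash
echo '[[-0.032,-0.024,-0.008,0.02,0.065],[-0.065,-0.05,-0.008,0.04,0.065],[-0.1,-0.076,-0.008,0.06,0.065],[-0.14,-0.105,-0.008,0.084,0.065],[-0.18,-0.13,-0.008,0.084,0.065],[-0.22,-0.155,-0.008,0.084,0.065],[-0.26,-0.18,-0.008,0.084,0.065],[-0.28,-0.192,-0.008,0.084,0.065],[-0.28,-0.192,-0.008,0.084,0.065],[-0.28,-0.192,-0.008,0.084,0.065]]' > path.dat && python3 -m jog path.dat; python3 grab.py w11 brown_bottle
echo '[[0.02,0,0,0,0.065],[0.035,0,0,0,0.065],[0.035,0,0,0,0.065],[0.035,0,0,0,0.065]]' > path.dat && python3 -m jog path.dat;python3 grab.py w12 brown_bottle
python3 free.py brown_bottle 0.477 -0.202 w11 w12;python3 d.py 0.477 -0.202 0.106 -0.022
```

```text
time: 25.4
ee_pos: [0.4798, -0.2367, 0.2615]
eef_rot: [0.715, 0.699, -0.0, -0.001]
ft_force: [0.0, 0.3, -0.2]
width: 0.065
grip_force: 0.0
brown_bottle 0.84 289 334 113 165 1856 col [85. 59. 44.]
time: 25.9
ee_pos: [0.4811, -0.2008, 0.2626]
eef_rot: [0.714, 0.7, -0.0, 0.0]
ft_force: [0.0, -0.3, 0.1]
width: 0.065
grip_force: 0.0
t 26.0 ee [ 0.4809 -0.202   0.2624] delta [-0.     -0.0039  0.1564] turn -0.0 F [-0.5 -0.9 -0.1] w 0.0647 q [ 1.03  0.15 -0.79  1.64  0.11  1.4   0.21]Traceback (most recent call last):
  File "free.py", line 5, in <module>
    u=[proj(c,[*x0,.09])];m=min(o[l],key=lambda d:np.hypot(*(np.array(np.nonzero(d[1])[::-1]).mean(1)-u[0])))[1];v.append((c,m.astype(float)))
                            ~~~^^^^^^^^^^^^^^^^^^^^^^^^^^^^^^^^^^^^^^^^^^^^^^^^^^^^^^^^^^^^^^^^^^^^^^^^^^^^^^
ValueError: min() iterable argument is empty
```

View pics/w12.png

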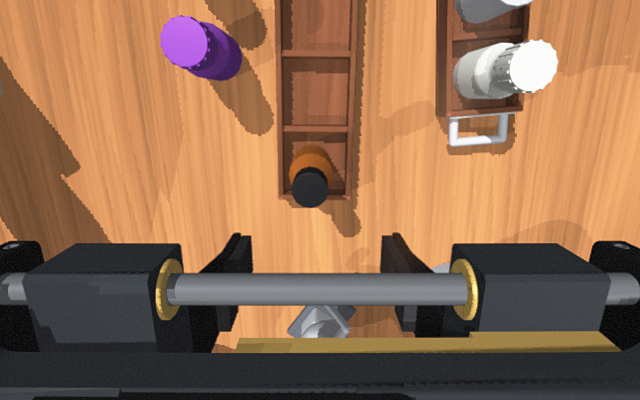

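Bottle's black cap at (310,188); sharpener (320,320) stays well below the gripper.

```bash
python3 - <<'E'
import pickle;from h import *
c,_=pickle.load(open("w12.pkl","rb"));print(atz(c,310,188,.138))
E
python3 free.py brown_bottle 0.477 -0.202 w8 w9 w11
```

```text
[ 0.47680471 -0.19901313  0.138     ]
brown_bottle [ 4.768e-01 -2.023e-01  2.000e-04] 0.196
brown_bottle [ 0.477  -0.2012] 0.269
```

```bash
echo '[[0.0015,-0.004,0.03,0,0.06],[0.0015,-0.004,0.07,0,0.06],[0.0015,-0.004,0.11,0,0.06],[0.0015,-0.004,0.135,0,0.06],[0.0015,-0.004,0.15,0,0.06],[0.0015,-0.004,0.156,0,0.06],[0.0015,-0.004,0.156,0,0.06],[0.0015,-0.004,0.156,0,0.06]]' > path.dat && python3 -m jog path.dat;  python3 d.py 0.477 -0.2005 0.106 -0.022; echo '[[0,0,0.001,0,0.02],[0,0,0.001,0,0.02],[0,0,0.001,0,0.02],[0,0,0.001,0,0.02],[0,0,0.001,0,0.02],[0,0,0.001,0,0.02]]' > path.dat && python3 -m jog path.dat 25
```

```text
time: 26.8
ee_pos: [0.4777, -0.2004, 0.1076]
eef_rot: [0.715, 0.699, 0.0, 0.001]
ft_force: [-0.9, 0.4, 0.7]
width: 0.0599
grip_force: 0.0
t 26.8 ee [ 0.4777 -0.2004  0.1076] delta [-0.0001 -0.0007  0.0016] turn -0.0 F [-0.9  0.4  0.7] w 0.0599 q [ 0.99  0.28 -0.76  1.85  0.22  1.09  0.12]
time: 27.4
ee_pos: [0.4769, -0.2002, 0.1055]
eef_rot: [0.715, 0.699, -0.0, 0.0]
ft_force: [-0.7, 0.1, 2.8]
width: 0.0313
grip_force: 25.0
```

```bash
echo '[[0,0,-0.01,0,0.02],[0,0,-0.03,0,0.02],[0,0,-0.07,0,0.02],[0,0,-0.11,0,0.02],[0,0,-0.15,0,0.02],[0,0,-0.17,0,0.02],[0,0,-0.17,0,0.02],[0,0,-0.17,0,0.02]]' > path.dat && python3 -m jog path.dat;python3 d.py 0.6494 0.1304 0.275 0.062
```

```text
time: 28.2
ee_pos: [0.4768, -0.2, 0.2752]
eef_rot: [0.715, 0.699, -0.0, 0.0]
ft_force: [-0.3, 0.1, -2.7]
width: 0.031
grip_force: 25.0
t 28.2 ee [ 0.4768 -0.2     0.2752] delta [3.341e-01 1.654e-01 1.000e-04] turn -0.084 F [-0.3  0.1 -2.7] w 0.031 q [ 1.04  0.13 -0.79  1.63  0.1   1.42  0.22]
```

```bash
echo '[[0.03,0.015,0,-0.02,0.02],[0.07,0.035,0,-0.04,0.02],[0.11,0.055,0,-0.06,0.02],[0.15,0.075,0,-0.084,0.02],[0.19,0.095,0,-0.084,0.02],[0.23,0.115,0,-0.084,0.02],[0.27,0.135,0,-0.084,0.02],[0.305,0.151,0,-0.084,0.02],[0.325,0.161,0,-0.084,0.02],[0.334,0.165,0,-0.084,0.02],[0.334,0.165,0,-0.084,0.02],[0.334,0.165,0,-0.084,0.02]]' > path.dat && python3 -m jog path.dat; python3 d.py 0.6494 0.1304 0.1055 0.062; python3 grab.py w13 brown_bottle; python3 held.py w13 brown_bottle 0.1775 0.6494 0.1304
```

```text
time: 29.4
ee_pos: [0.649, 0.1288, 0.2747]
eef_rot: [0.685, 0.728, -0.001, 0.0]
ft_force: [1.1, 0.2, -2.9]
width: 0.0311
grip_force: 25.0
t 29.4 ee [0.649  0.1288 0.2747] delta [0.0017 0.0007 0.1692] turn -0.001 F [ 1.1  0.2 -2.9] w 0.0311 q [ 0.31  0.54 -0.89  1.23  0.41  1.56 -0.45]
brown_bottle 0.95 278 353 172 318 6806 col [87. 57. 35.]
[0.6493 0.1269] off [-0.0001 -0.0035] 0.057214222744637076
```

```bash
echo '[[0.002,0.0005,0.03,0,0.02],[0.002,0.0005,0.07,0,0.02],[0.002,0.0005,0.11,0,0.02],[0.002,0.0005,0.135,0,0.02],[0.002,0.0005,0.152,0,0.02],[0.002,0.0005,0.160,0,0.02],[0.002,0.0005,0.163,0,0.02],[0.002,0.0005,0.165,0,0.02],[0.002,0.0005,0.165,0,0.02]]' > path.dat && python3 -m jog path.dat; echo '[[0,0,0.001,0,0.02],[0,0,0.003,0,0.02],[0,0,0.003,0,0.02]]' > path.dat && python3 -m jog path.dat; echo '[[0,0,0.0005,0,0.02],[0,0,0.001,0,0.02]]' > path.dat && python3 -m jog path.dat
```

```text
time: 30.4
ee_pos: [0.6501, 0.1324, 0.1114]
eef_rot: [0.685, 0.729, 0.001, 0.0]
ft_force: [-0.0, -0.3, -0.7]
width: 0.0309
grip_force: 25.0
time: 30.7
ee_pos: [0.6496, 0.1322, 0.1073]
eef_rot: [0.685, 0.729, -0.0, 0.0]
ft_force: [0.5, 0.3, -1.7]
width: 0.0307
grip_force: 25.0
time: 30.9
ee_pos: [0.6497, 0.1322, 0.1064]
eef_rot: [0.685, 0.729, 0.0, 0.0]
ft_force: [-0.5, -0.1, -1.4]
width: 0.0313
grip_force: 25.0
```

```bash
echo '[[0,0,0.0005,0,0.02],[0,0,0.001,0,0.02],[0,0,0.001,0,0.02]]' > path.dat && python3 -m jog path.dat;  echo '[[0,0,0.0005,0,0.02],[0,0,0.0005,0,0.02]]' > path.dat && python3 -m jog path.dat
```

```text
time: 31.2
ee_pos: [0.6497, 0.1323, 0.1056]
eef_rot: [0.685, 0.729, 0.0, 0.0]
ft_force: [-0.4, 0.3, 0.9]
width: 0.0312
grip_force: 25.0
time: 31.4
ee_pos: [0.6498, 0.1325, 0.1056]
eef_rot: [0.685, 0.729, 0.0, 0.0]
ft_force: [-2.0, -0.1, 6.2]
width: 0.0308
grip_force: 25.0
```

Contact (6 N). Release, rise, back off and check.

```bash
echo '[[0,0,0,0,0.045],[0,0,0,0,0.06],[0,0,0,0,0.06],[0,0,-0.02,0,0.06],[0,0,-0.06,0,0.06],[0,0,-0.11,0,0.06],[0,0,-0.15,0,0.06],[0,0,-0.17,0,0.06],[0,0,-0.17,0,0.06]]' > path.dat && python3 -m jog path.dat; echo '[[-0.01,-0.045,0,0,0.06],[-0.02,-0.09,0,0,0.06],[-0.05,-0.13,0,0,0.06],[-0.09,-0.17,0,0,0.06],[-0.13,-0.19,0,0,0.06],[-0.17,-0.2,0,0,0.06],[-0.2,-0.2,0,0,0.06],[-0.2,-0.2,0,0,0.06]]' > path.dat && python3 -m jog path.dat
python3 - <<'E'
from bench import r
from h import *
a=r.camera("top");b=r.camera("scene");print(r.read_state()["time"])
f=lambda c:cv2.cvtColor(c["img"],cv2.COLOR_RGB2BGR)
u=cv2.resize(f(a)[90:270,120:520],(640,288));v=cv2.resize(f(b)[90:310,150:530],(520,301))
o=np.zeros((596,640,3),np.uint8);o[:288]=u;o[290:591,:520]=v;cv2.imwrite("pics/end.png",o)
E
```

```text
time: 32.3
ee_pos: [0.6506, 0.133, 0.2784]
eef_rot: [0.685, 0.729, 0.002, 0.001]
ft_force: [0.9, 0.4, -0.5]
width: 0.0602
grip_force: 0.0
time: 33.1
ee_pos: [0.4612, -0.085, 0.2736]
eef_rot: [0.688, 0.726, -0.001, -0.0]
ft_force: [0.6, -0.6, -0.6]
width: 0.06
grip_force: 0.0
33.2
```

View pics/end.png

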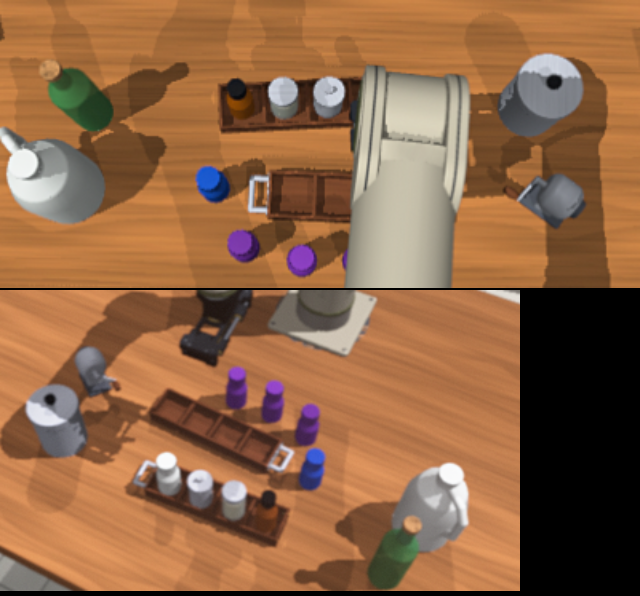

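The final picture shows white bottle (168,475), tin (200,490), jar (235,500) and brown bottle (268,512) standing upright from the pull (148,473). Nothing else moved, so I'm handing in.

```bash
python3 -c "
from bench import r
print(r.close_job())"
```

```text
the job is handed in; nothing more can be done
None
```

All four containers stand upright in the empty tray in the same order from its pull (white bottle, tin, glass jar, brown bottle), each set down gently, bystanders and look-alikes untouched, and the job was handed in at about 33 s.

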